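# Count to the third gap and push the lock body in

### The arm

A 6-joint arm with a two-finger parallel gripper is mounted at the origin on the work surface. World frame = base frame: x ahead of the robot, y to its left, z up, the work surface at z = 0. Lengths are in m, angles in rad, forces in N, time in s.
With the tool pointing down it reaches from about 0.35 to 0.975 m from the base axis. Payload 4.9 kg.
Tool frame: the origin (TCP) lies midway between the tips of the shut fingers; the grasp point (between the pads) lies ctrl.grip_point_offset behind it (ctrl.grip_point_offset is the distance from the TCP to the grasp point, in m); x points along the fingers, y is the direction in which the jaws open and shut, and the axes are right-handed (so a half turn about x gives the same grasp; the last joint's range is limited). The gripper opens to 85 mm and grips with 20 to 120 N. Pads are 22 mm wide; open, the fingers measure 114 mm over their backs; the gripper's body (76 mm by 85 mm) begins 54 mm behind the grasp point. The pads swing forward as they close: fully open they stand 13 mm farther back than shut.
Start: joints at [-1.402, 0.053, 1.613, -0, 1.476, -0.119], TCP at [0.177, -0.599, 0.195] pointing down, gripper open.
Joint ranges: [-3.01, 3.01], [-1.01, 2.22], [0.06, 2.58], [-1.02, 4.17], [0.09, 2.62], [-3.14, 3.14]. Speed limits (rad/s): [2.57, 2.57, 3.14, 3.14, 3.14, 3.14].

### API

Orientations are given as a rotation vector (axis times angle).
In Python, from station import ctrl gives the robot as it stands. The module is installed in compiled form; this text tells all that it offers.
- The arm moves only by the tool drive_tool, never from a script. Its argument "commands" is text: rows parted by semicolons, each of 5 numbers parted by spaces: the closure, from -1 (fully open) to 1 (shut), so that 0 is half open, then the shift along the tool's x, y, z in units of 40 mm (1.0 is 40 mm), then the turn about the tool's x in units of 5 degrees (1.0 is 5 degrees). A call has 1 to 8 rows; each row is the pose to reach, as a shift and turn from the pose commanded when the call began, along the tool's axes at that moment; what a row does not reach only later rows make up. A row lasts 1/12 s, in which the tool goes at most 41.7 mm and 7.16 degrees, less where a joint would pass 70% of its speed; a pose out of reach is approached as far as the arm can. A call with a gripper value outside its range is refused whole. The fingers move at their own pace and stop on an object; "newtons" is the grip in N (left out, the last holds). Time passes only in rows, so rows that repeat a pose let the fingers close. It gives the time, the measured TCP pose, the force and the opening at its end, in the units of the state.
- ctrl.get_obs(): the state, without advancing time (a new reading comes with each control period).
- ctrl.get_image(name): name is "scene" or "side" or "wrist"; returns (picture, depth): 384x512x3 uint8, blue, green, red; 384x512 float32, m along the optical axis (not along the pixel's ray), 0 where there is no reading.
- ctrl.camera_info(name): a dict with "K" (3x3 intrinsics, pixels), "k1" (the pictures are not rectified: a ray, as slopes to the right and down, at radius r is drawn at 1 + k1 r^2 times it, then the intrinsics apply), "T" (4x4, takes a point from camera to world coordinates). Camera axes: x right, y down, z forward; pixel columns grow to the right and rows downward; lengths in m; the calibration is good to about 2 mm. A picture is of the moment at which its call begins: read the wrist's pose just before it. camera_info takes no time and is no camera call; for the wrist camera it gives the pose at the moment of the call.
- ctrl.finish_job(): hands the job in, once; it reports no verdict.
The state is a dict: "t": time; "q": joint angles; "dq": joint speeds; "effort": joint torques, N m; "tool_pos": TCP position; "tool_rot": TCP orientation; "contact_force": force on the tool from outside, world axes, zero at the start; "wrist_torque": the same for the moment, N m; "opening": finger opening in m.
Only numpy, scipy, OpenCV 4.12 (cv2) and the standard library are available. Lean on these libraries where they do the work, as an engineer would, in place of code of your own. Each camera call takes 0.05 s, during which the arm holds its last target.

### The job

With a fingertip, run the red marker along the steel rail of the divider rack, counting the gaps from the brass-knobbed end (filled gaps count too), and leave it standing over the third gap. Then push the blue lock body across the bench, end first, into that same third gap until it is fully home against the back stop. Push only, never lift, and leave the padlock, hasp and hinge where they are.

Things in the scene. Friction and masses are not known exactly. Their poses are not given: they have to be found in the camera images.
- rack: Wooden rack fixed on the bench, open to the robot, no floor (parts slide on the bench). Origin on the bench, middle of the mouth line; x runs into the gaps, y left along the rack, z up. Outer walls at y = +120 and -120 mm and three dividers make four gaps. Walls 8 mm thick, 40 mm high, x = 0 to 70 mm. Back stop: face at x = 70 mm, 46 mm high.
- brass_knob (a point): Centre of the brass knob (20 mm ball, top 62 mm above the bench, on a 16 mm post) at the front of the rack's outer wall at y = +120 mm. The gaps are counted from this end, towards the rack's -y.
- rail_mid (a point): Middle of the top face of the steel rail on the back stop: 12 mm square, 300 mm long along the rack's y, top 58 mm above the bench, centre line at x = 76 mm in the rack's frame.
- divider1: First inner divider from the brass end, pale wood, between the first and second gaps: 8 mm thick, 40 mm high, 70 mm deep. Origin on the bench at the middle of its front end; axes as the rack's. Its place along the rack differs from time to time; it is fixed.
- divider2: Second inner divider, the same, between the second and third gaps.
- divider3: Third inner divider, the same, between the third and fourth gaps. The third gap (42 to 62 mm clear) is between divider2 and divider3.
- marker_mid (a point): Middle of the upright tab of the red plastic marker that slides on the rail, 80 mm above the bench. The tab is 18 mm across the rail, 12 mm along it, from 67 to 94 mm above the bench; below it a 16 mm long saddle clasps the rail. A small pointer sticks 14 mm out of the saddle towards the rack's mouth, 63 mm above the bench.
- marker (a joint): How far the marker has slid along the rail from the brass end, m (0 to 0.244, growing towards the rack's -y); at value v the marker's centre is at y = 122 mm - v in the rack's frame. It starts within 15 mm of the brass end, slides with about 1 to 2 N of friction and stays where it is left.
- lock: Blue steel lock body, a loose block 80 mm long (its x), 34 mm wide (y), 26 mm high, about 0.2 to 0.45 kg, lying flat on the bench in front of the rack, one end more or less towards the rack. Origin at the centre of its underside. Either end may go in first. Fully home it sticks 10 mm out of the gap (its centre 30 mm past the mouth line).
- padlock: Brass padlock with steel shackle lying flat in the first or the fourth gap, 36 mm wide, 16 mm high; origin under its middle. Leave alone.
- hasp: Cast-aluminium hasp lying in the other one of the first and fourth gaps, 56 x 32 mm, 26 mm high at its staple; origin under its middle. Leave alone.
- hinge: Stainless flag hinge lying on the bench to the left, before the brass end; about 74 x 72 mm, 12 mm high; origin under its knuckle's middle. Leave alone.
Mind the look-alikes: they are no part of the job. What is shaped like the divider2 but purple is not meant. Several things look just like the lock: the one meant starts farthest to the robot's right.

How it is judged:
On the way, in this order (a step that is already met when the one before it is completed fails the run):
1. the red marker stands over the third gap (y of marker_mid in the frame of divider2 below -0.01 m and y of marker_mid in the frame of divider3 above 0.01 m), for 0.2 s.
2. the lock body is fully home in the third gap (x of lock in the frame of rack above 0.025 m and y of lock in the frame of divider2 below -0.012 m and y of lock in the frame of divider3 above 0.012 m and angle between the x axis of lock and the x axis of rack, either way round below 0.2 rad and height (world z) of lock below 0.006 m and angle between lock's own z axis and vertical below 0.1 rad), for 0.2 s.
At the end, for the whole second after the job is handed in: The marker's centre is between divider2 and divider3, at least 10 mm from the middle of each; the lock body lies flat and at rest in the same gap, within 5 mm of the back stop and in line with the gap within 0.2 rad; padlock, hasp and hinge are within 20 mm of where they were (all of step 1 and all of step 2 and linear speed of lock below 0.01 m/s and velocity of joint marker between -0.01 and 0.01 m/s and distance of each of padlock, hasp, hinge from where it was at the start of the episode below 0.02 m); the robot touches nothing.
It fails at once if the lock body is lifted off the bench (10 mm) or tipped up (height (world z) of lock above 0.01 m or angle between lock's own z axis and vertical above 0.35 rad).
It fails at once if the padlock, hasp or hinge is shifted more than 20 mm or lifted 10 mm (distance of any of padlock, hasp, hinge from where it was at the start of the episode above 0.02 m or height (world z) of any of padlock, hasp, hinge above 0.01 m).
It also fails if it takes over 64 s, if anything falls off the work surface, if the arm or the gripper's body presses on something with over 40 N, if the wrist force passes 120 N, or if a joint passes its speed limit or range.

## Working session

There is one attempt and no reset: what is moved stays moved. The work goes in short steps, Python scripts to look and compute and a tool call to move; the robot and the scene stay as the last step left them, time stands still between calls to the robot, and variables do not carry over. Pictures are saved under pics/ and viewed, and the job is handed in when it is done.

Besides the shell and the picture viewer there is one more tool, called in YAML: its name, and indented under it one key for each argument. drive_tool: Moves the arm, as the interface text tells. Its arguments: {"type":"object","properties":{"commands":{"type":"string"},"newtons":{"type":"number"}},"required":["commands"]}

```bash
mkdir -p pics
cat > h.py <<'E'
import numpy as np,cv2
from station import ctrl
def snap(name,tag):
    ci=ctrl.camera_info(name); im,d=ctrl.get_image(name)
    cv2.imwrite(f'pics/{tag}.png',im); np.savez(f'{tag}.npz',im=im,d=d,K=ci['K'],k1=ci['k1'],T=ci['T'])
def load(tag): return np.load(tag+'.npz')
def ray(c,u,v):
    K=c['K'];k=float(c['k1']);x=(u-K[0,2])/K[0,0];y=(v-K[1,2])/K[1,1]
    dd=np.array([k,0,0,0,0.])
    p=cv2.undistortPoints(np.array([[[float(u),float(v)]]]),K,dd)[0,0]
    return np.array([p[0],p[1],1.])
def atz(c,u,v,z):
    r=c['T'][:3,:3]@ray(c,u,v);o=c['T'][:3,3];return o+r*(z-o[2])/r[2]
def atd(c,u,v):
    d=float(c['d'][int(round(v)),int(round(u))]);return (c['T']@np.append(ray(c,u,v)*d,1))[:3]
def proj(c,P):
    T=np.linalg.inv(c['T']);p=T[:3,:3]@np.array(P)+T[:3,3]
    r=cv2.projectPoints(p.reshape(1,1,3),np.zeros(3),np.zeros(3),c['K'],np.array([float(c['k1']),0,0,0,0]))[0][0,0];return r
def crop(tag,u0,v0,u1,v1,s,out):
    im=load(tag)['im'][v0:v1,u0:u1];cv2.imwrite(f'pics/{out}.png',cv2.resize(im,None,fx=s,fy=s,interpolation=cv2.INTER_CUBIC))
E
python3 - <<'E'
from h import *
print(ctrl.get_obs(),ctrl.grip_point_offset)
for n in("scene","side","wrist"):
    snap(n,n+'0');c=load(n+'0');print(n,c['K'],c['k1'],c['T'])
E
```

```text
{'t': 0.0, 'q': array([-1.40196572e+00,  5.33442645e-02,  1.61430849e+00, -2.64063176e-05,
        1.47599141e+00, -1.19001648e-01]), 'dq': array([ 1.02366747e-03,  1.48464972e-03, -4.49572155e-04,  5.52143922e-04,
        8.93194073e-05, -3.98618447e-04]), 'effort': array([-8.32963306e-04, -3.93686056e+01, -3.70175636e+01, -2.03799304e-04,
        6.88548724e-03,  1.86503655e-05]), 'tool_pos': array([ 0.17729424, -0.5985951 ,  0.19416224]), 'tool_rot': array([ 2.06773953,  0.30180899, -2.06790122]), 'contact_force': array([-0.23121108, -0.21530635, -0.6485776 ]), 'wrist_torque': array([-0.04223797,  0.02253565,  0.03587584]), 'opening': 0.08544816550125027} 0.0187
scene [[410.43254796   0.         250.27587151]
 [  0.         410.43254796 191.93373776]
 [  0.           0.           1.        ]] -0.14761997542062683 [[-0.26923035  0.61280909 -0.7429536   0.9722751 ]
 [ 0.96293526  0.18446646 -0.19679381  0.18634863]
 [ 0.01645298 -0.76839908 -0.63975945  0.50379474]
 [ 0.          0.          0.          1.        ]]
side [[418.59209923   0.         261.50438138]
 [  0.         418.59209923 183.33410317]
 [  0.           0.           1.        ]] -0.09374803139280624 [[ 0.94830177 -0.16193472  0.27294854  0.32170027]
 [-0.31725256 -0.50708384  0.8013843  -0.44511787]
 [ 0.00863585 -0.84654777 -0.53224271  0.44423144]
 [ 0.          0.          0.          1.        ]]
wrist [[305.41045108   0.         260.58985269]
 [  0.         305.41045108 194.27154454]
 [  0.           0.           1.        ]] -0.02549954299309312 [[ 0.2852441  -0.90764436 -0.30792455  0.25757334]
 [-0.95845416 -0.2705225  -0.09046104 -0.57694488]
 [-0.00119407  0.32093504 -0.94710046  0.372842  ]
 [ 0.          0.          0.          1.        ]]
```

View pics/scene0.png

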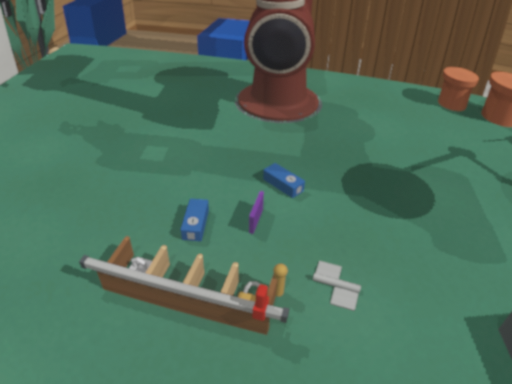

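View pics/side0.png

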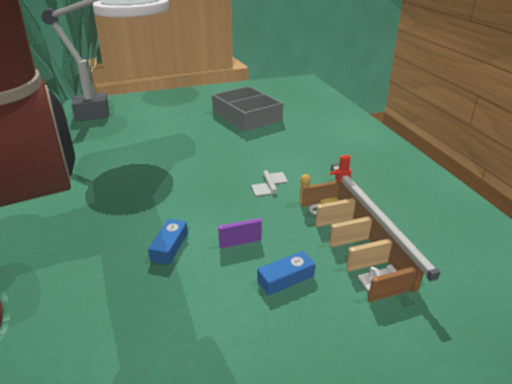

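View pics/wrist0.png

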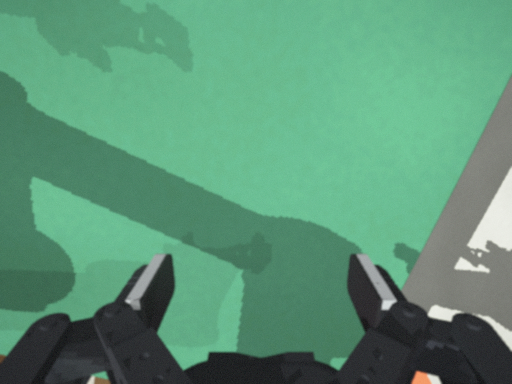

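The scene camera looks back at the robot. The blue blocks are at scene (195,220) and (284,180), which are side (287,272) and (168,240). The purple decoy is at scene (257,212). The marker is at scene (262,302), the knob at (280,271) and the hinge at (338,284). I'll enlarge these for measurement.

Run:
```python
from h import *
crop('scene0',70,190,310,340,3.3,'c1');crop('side0',240,140,450,310,3.6,'c2')
c=load('scene0');s=load('side0')
for n,cc,u,v in [('lockA',c,195,210),('lockB',c,284,178),('lockA',s,287,268),('lockB',s,170,236)]:print(n,atd(cc,u,v))
```

```text
lockA [ 0.49436192 -0.03780874  0.02843087]
lockB [0.35981661 0.08983562 0.02665088]
lockA [ 0.49839317 -0.04261202  0.02709184]
lockB [0.35032338 0.08112031 0.02603013]
```

View pics/c1.png

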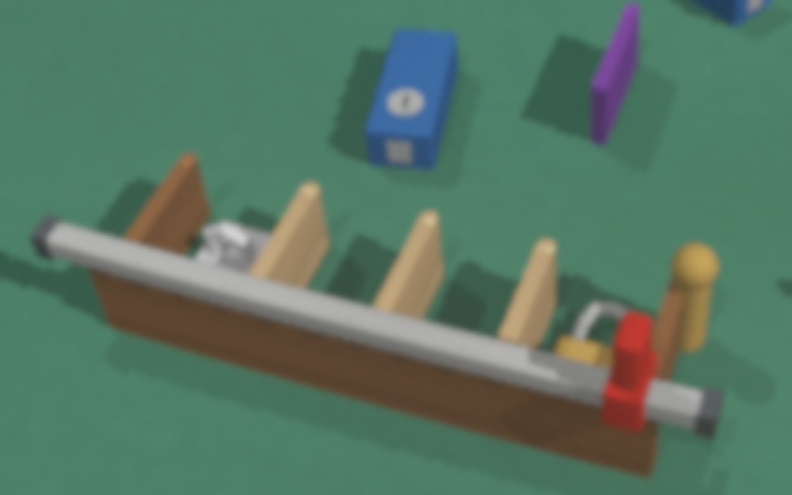

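View pics/c2.png

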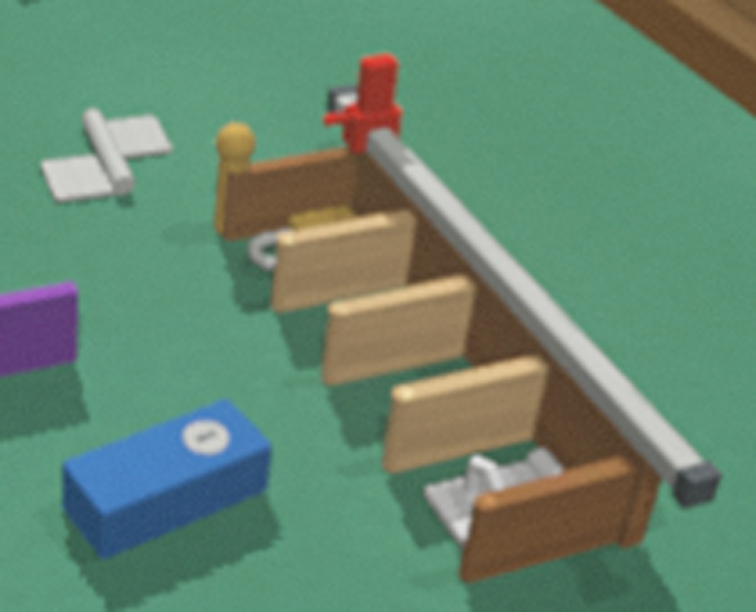

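Run:
```python
from h import *
c=load('scene0');s=load('side0')
C=lambda u,v,z:atz(c,70+u/3.3,190+v/3.3,z).round(4)
S=lambda u,v,z:atz(s,240+u/3.6,140+v/3.6,z).round(4)
for n,a,b in [('wallfar',(190,155),(480,500)),('d3',(312,186),(396,391)),('d2',(430,213),(333,308)),('d1',(546,241),(281,235))]:print(n,C(*a,.04),S(*b,.04))
print('knob c',C(694,265,.052),S(236,142,.052))
print('rail L',C(50,232,.058),S(694,473,.058)); print('rail R',C(708,398,.058),S(345,94,.058))
print('marker top',C(634,322,.094),S(377,62,.094))
print('lock scene top corners',[C(*p,.026) for p in[(396,31),(457,35),(438,136),(367,132)]])
print('lock side top corners',[S(*p,.026) for p in[(65,466),(232,403),(270,444),(103,513)]])
```

```text
wallfar [ 0.5958 -0.1112  0.04  ] [ 0.5958 -0.1117  0.04  ]
d3 [ 0.5967 -0.0468  0.04  ] [ 0.5955 -0.0464  0.04  ]
d2 [0.5962 0.0115 0.04  ] [0.5958 0.0113 0.04  ]
d1 [0.5969 0.0667 0.04  ] [0.5976 0.0689 0.04  ]
knob c [0.6016 0.1344 0.052 ] [0.6022 0.1339 0.052 ]
rail L [ 0.671  -0.1368  0.058 ] [ 0.6666 -0.1407  0.058 ]
rail R [0.6697 0.1548 0.058 ] [0.6711 0.1515 0.058 ]
marker top [0.669  0.1237 0.094 ] [0.6682 0.1195 0.094 ]
lock scene top corners [array([ 0.4683, -0.0578,  0.026 ]), array([ 0.4619, -0.0251,  0.026 ]), array([ 0.5363, -0.008 ,  0.026 ]), array([ 0.544 , -0.0428,  0.026 ])]
lock side top corners [array([ 0.4587, -0.0316,  0.026 ]), array([ 0.5362, -0.0177,  0.026 ]), array([ 0.5409, -0.0453,  0.026 ]), array([ 0.4645, -0.0602,  0.026 ])]
```

```bash
cat >> h.py <<'E'
from scipy.spatial.transform import Rotation as Ro
def to(target,yaw=None):
    o=ctrl.get_obs();R=Ro.from_rotvec(o['tool_rot']).as_matrix();p=o['tool_pos']
    return (R.T@(np.array(target)-p)/.04).round(3)
def st():
    o=ctrl.get_obs();R=Ro.from_rotvec(o['tool_rot']).as_matrix();print(o['t'],o['tool_pos'].round(4),'F',o['contact_force'].round(1),'op',round(o['opening'],4),'\n',R.round(3))
E
python3 - <<'E'
from h import *
st();R=Ro.from_rotvec(ctrl.get_obs()['tool_rot']).as_matrix()
print('yaw of tool y from +-y deg',np.degrees(np.arctan2(R[0,1],R[1,1])),to([.671,.16,.19]))
for tag in('scene0','side0'):
    c=load(tag);im=c['im'];hsv=cv2.cvtColor(im,cv2.COLOR_BGR2HSV)
    m=cv2.inRange(hsv,(100,90,60),(125,255,255))>0
    P=np.array([atd(c,u,v) for v,u in zip(*np.nonzero(m)) if c['d'][v,u]>0])
    k=(abs(P[:,0]-.5)<.08)&(abs(P[:,1]+.037)<.06)&(P[:,2]>.02)&(P[:,2]<.034);P=P[k]
    (cx,cy),wh,a=cv2.minAreaRect((P[:,:2]*1000).astype(np.float32));print(tag,len(P),cx,cy,wh,a)
E
```

```text
0.15 [ 0.1773 -0.5988  0.1944] F [ 0.7 -0.1 -0.1] op 0.0856 
 [[-0.     0.284 -0.959]
 [ 0.002 -0.959 -0.284]
 [-1.    -0.002 -0.   ]]
yaw of tool y from +-y deg 163.51364557792783 [  0.138 -14.686 -17.219]
scene0 598 502.3991394042969 -36.14852523803711 (79.9610366821289, 34.45689010620117) 11.357487678527832
side0 913 499.5132141113281 -36.97517395019531 (80.60810852050781, 35.474708557128906) 11.167387008666992
```

The lock is the lower-y block at scene (195,220), with centre (0.501,-0.036) and yaw 11.3°. The other block, at (284,180), has y≈+0.085 and is the look-alike. Gap 3 is centred at y≈-0.018. I'll start with the move to the brass side of the marker.

drive_tool:
  commands: "1 0 -5 -5.9 3.3;1 0 -5 -5.9 3.3;1 0 -5 -5.9 3.3;1 0 -5 -5.9 3.3;1 0 -5 -5.9 3.3;1 0 -5 -5.9 3.3;1 0 -5 -5.9 3.3;1 0 -5 -5.9 3.3"

```text
t: 0.82
tool_pos: [0.3486, -0.3367, 0.1951]
tool_rot: [2.222, 0.005, -2.22]
contact_force: [0.2, -0.2, -0.0]
opening: 0.0001
```

Run:
```python
from h import *
st();print(to([.672,.165,.19]))
```

```text
0.8167 [ 0.3486 -0.3367  0.1951] F [ 0.2 -0.2 -0. ] op 0.0001 
 [[ 0.001  0.003 -1.   ]
 [ 0.002 -1.    -0.003]
 [-1.    -0.002 -0.001]]
[  0.153 -12.518  -8.124]
```

drive_tool:
  commands: "1 0 -6 -4 0;1 0 -6 -4 0;1 0 -6 -4 0;1 0 -6 -4 0;1 0 -6 -4 0;1 0 -6 -4 0;1 0 -6 -4 0;1 0 -6 -4 0"

```text
t: 1.48
tool_pos: [0.5091, -0.0952, 0.1951]
tool_rot: [2.22, 0.01, -2.218]
contact_force: [-0.8, -0.4, -0.9]
opening: -0.0001
```

drive_tool:
  commands: "1 0 -6.4 -4.1 0;1 0 -6.4 -4.1 0;1 0 -6.4 -4.1 0;1 0 -6.4 -4.1 0;1 0 -6.4 -4.1 0;1 0 -6.4 -4.1 0;1 0 -6.4 -4.1 0;1 0 -6.4 -4.1 0"

```text
t: 2.15
tool_pos: [0.6723, 0.1598, 0.1943]
tool_rot: [2.22, 0.006, -2.221]
contact_force: [0.8, -0.9, -0.0]
opening: 0.0
```

Run:
```python
from h import *
st();print(to([.672,.165,.073]));snap('wrist','w1');snap('side','s1');crop('s1',240,60,450,310,3,'s1c')
```

```text
2.15 [0.6723 0.1598 0.1943] F [ 0.8 -0.9 -0. ] op 0.0 
 [[-0.     0.004 -1.   ]
 [ 0.002 -1.    -0.004]
 [-1.    -0.002  0.   ]]
[ 3.032 -0.125  0.006]
```

View pics/w1.png

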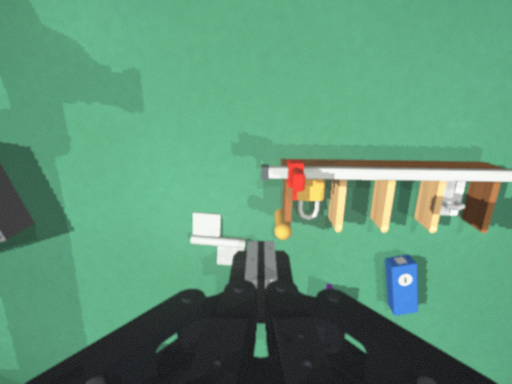

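View pics/s1c.png

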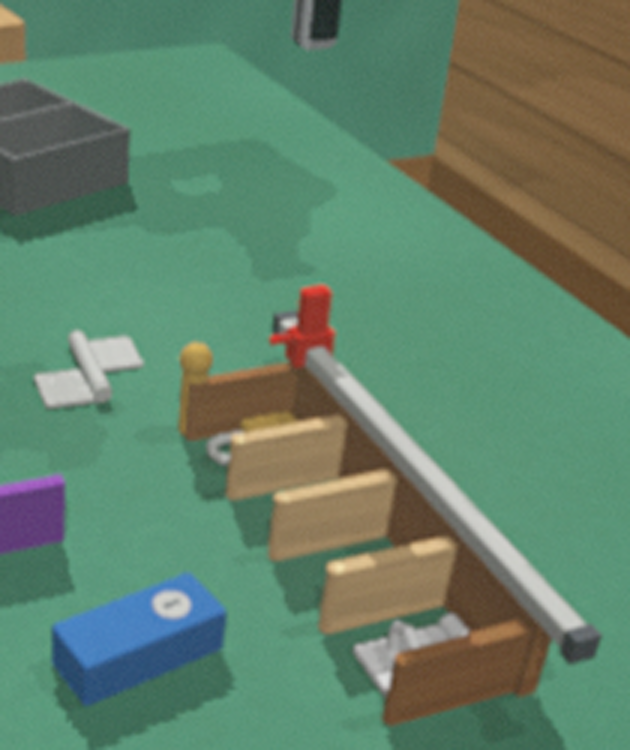

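drive_tool:
  commands: "1 1 -0.05 0 0;1 2 -0.05 0 0;1 2.6 -0.05 0 0;1 3 -0.05 0 0;1 3 -0.05 0 0;1 3 -0.05 0 0"

```text
t: 2.75
tool_pos: [0.6697, 0.1557, 0.0745]
tool_rot: [-2.218, 0.003, 2.224]
contact_force: [0.6, 0.1, 0.6]
opening: 0.0001
```

Run:
```python
from h import *
st();snap('side','s2');crop('s2',300,110,400,210,6,'s2c')
```

```text
2.75 [0.6697 0.1557 0.0745] F [0.6 0.1 0.6] op 0.0001 
 [[-0.003 -0.002 -1.   ]
 [-0.001 -1.     0.002]
 [-1.     0.001  0.003]]
```

View pics/s2c.png

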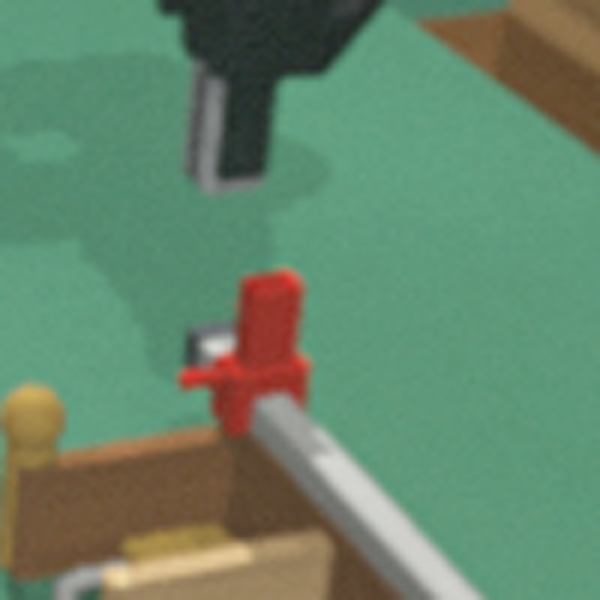

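Run:
```python
from h import *
c=load('s2');print(proj(c,[.6697,.1557,.0745]),proj(c,[.67,.1557,.13]));print(proj(c,[.67,.1215,.094]));print(atd(c,335,138),atd(c,342,137), atd(c,345,160))
st()
```

```text
[334.99568411 157.4226145 ] [338.22368811 130.09161289]
[345.09966943 156.56407535]
[0.66020498 0.14694587 0.11982416] [0.67220898 0.14364621 0.12161945] [0.66812005 0.11732113 0.08959555]
2.8 [0.6713 0.1561 0.0766] F [0.4 0.6 0.9] op -0.0001 
 [[ 0.001 -0.001 -1.   ]
 [-0.    -1.     0.001]
 [-1.     0.    -0.001]]
```

Run:
```python
from h import *
snap('side','s3');st();crop('s3',300,110,400,210,6,'s3c')
```

```text
2.85 [0.6722 0.1565 0.0778] F [ 0.1 -0.2 -0. ] op -0.0003 
 [[ 0.003 -0.001 -1.   ]
 [ 0.    -1.     0.001]
 [-1.    -0.    -0.003]]
```

View pics/s3c.png

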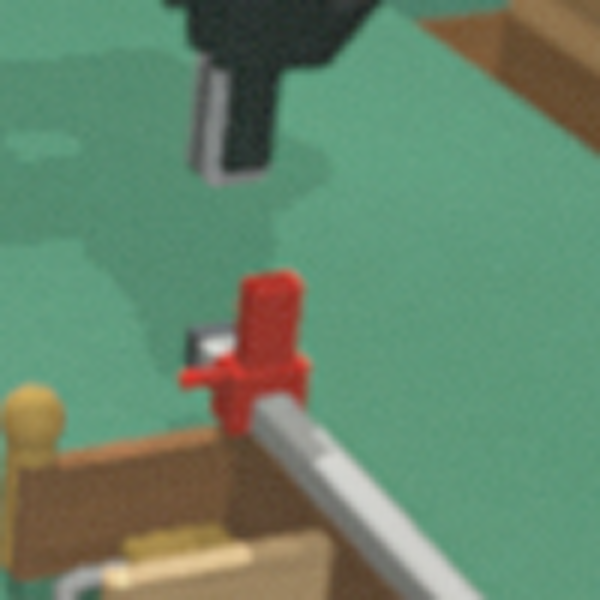

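Run:
```python
from h import *
c=load('s3')
for u,v in[(334,136),(336,138),(339,138),(342,137),(340,130),(342,120),(335,125)]:print(u,v,atd(c,u,v).round(4))
snap('scene','c3');st();crop('c3',200,180,340,330,4.5,'c3c');snap('wrist','w3')
```

```text
334 136 [0.6597 0.1503 0.1223]
336 138 [0.6633 0.1488 0.1185]
339 138 [0.6669 0.1445 0.12  ]
342 137 [0.6718 0.143  0.122 ]
340 130 [0.6662 0.143  0.1363]
342 120 [0.6584 0.127  0.163 ]
335 125 [0.6596 0.1508 0.1434]
2.9 [0.6725 0.1569 0.0783] F [ 0.  -0.8 -0.6] op 0.0001 
 [[ 0.004 -0.001 -1.   ]
 [ 0.    -1.     0.001]
 [-1.    -0.    -0.004]]
```

View pics/c3c.png

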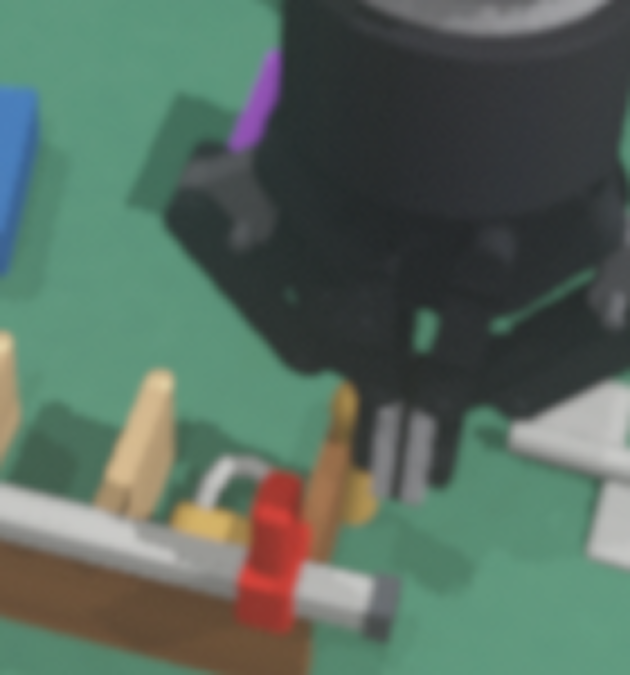

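View pics/w3.png

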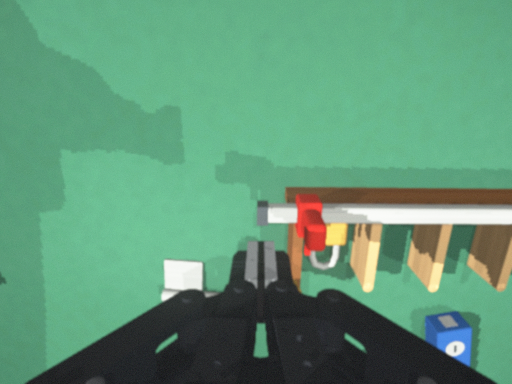

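Run:
```python
from h import *
c=load('c3')
for u,v in[(285,290),(293,290),(287,288),(292,285)]:print(u,v,atd(c,u,v).round(4))
print('rail pts',atd(c,240,305),atd(c,100+0,268))
c=load('s1');
for u,v in[(344,73),(348,73),(346,70)]:print(u,v,atd(c,u,v).round(4))
st()
w=load('w3')
for p in[(323,215),(370,215),(500,215)]:print('rail wrist',p,atd(w,*p).round(4))
for p in[(308,205)]:print('marker wrist',p,atd(w,*p).round(4))
print(w['T'])
```

```text
285 290 [0.6816 0.1534 0.1165]
293 290 [0.6784 0.1623 0.1156]
287 288 [0.6828 0.1555 0.1225]
292 285 [0.6828 0.1607 0.13  ]
rail pts [0.67708481 0.09770255 0.05771065] [ 0.67598591 -0.10918134  0.05679389]
344 73 [0.6646 0.148  0.2371]
348 73 [0.6757 0.1541 0.2343]
346 70 [0.6671 0.1469 0.2422]
2.95 [0.6726 0.1571 0.0784] F [ 0.2 -0.3  0.6] op -0.0004 
 [[ 0.004 -0.001 -1.   ]
 [ 0.    -1.     0.001]
 [-1.    -0.    -0.004]]
rail wrist (323, 215) [0.6735 0.1112 0.0581]
rail wrist (370, 215) [0.6735 0.078  0.0582]
rail wrist (500, 215) [ 0.6736 -0.0155  0.0588]
marker wrist (308, 205) [0.6838 0.1234 0.0656]
[[ 5.08905577e-04 -9.48401275e-01 -3.17072174e-01  7.55439680e-01]
 [-9.99999848e-01 -4.15140579e-04 -3.63278946e-04  1.55256147e-01]
 [ 2.12904690e-04  3.17072310e-01 -9.48401342e-01  2.57211093e-01]
 [ 0.00000000e+00  0.00000000e+00  0.00000000e+00  1.00000000e+00]]
```

The pictures and the depth put the real fingertip at z≈0.116, while tool_pos says 0.078, a difference of about 38 mm. I'll test this by nudging towards the marker at this height.

drive_tool:
  commands: "1 0 0.15 0 0;1 0 0.3 0 0;1 0 0.45 0 0;1 0 0.6 0 0;1 0 0.75 0 0;1 0 0.75 0 0;1 0 0.75 0 0"

```text
t: 3.53
tool_pos: [0.671, 0.1269, 0.0753]
tool_rot: [-2.221, 0.001, 2.221]
contact_force: [-0.6, -1.0, -0.7]
opening: 0.0001
```

Run:
```python
from h import *
st();snap('side','s4');crop('s4',300,110,400,210,6,'s4c');w=load('w3');print([atd(w,u,v).round(4) for u,v in[(252,245),(268,245),(255,260)]])
```

```text
3.5333 [0.671  0.1269 0.0753] F [-0.6 -1.  -0.7] op 0.0001 
 [[-0.    -0.001 -1.   ]
 [ 0.    -1.     0.001]
 [-1.    -0.     0.   ]]
[array([0.6842, 0.1594, 0.1229]), array([0.6843, 0.1516, 0.123 ]), array([0.684 , 0.1577, 0.1366])]
```

View pics/s4c.png

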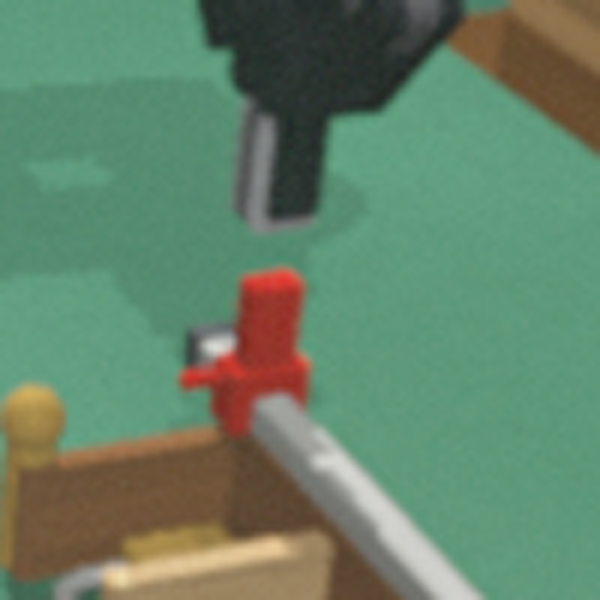

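Confirmed: the fingers pass above the marker and it hasn't moved. The true tip is about 38 mm above the reading, in z only, so I'll back off and descend to a reading of 0.036.

drive_tool:
  commands: "1 0 -0.4 0 0;1 0 -0.8 0 0;1 0 -0.8 0 0;1 0 -0.8 0 0;1 0.4 -0.8 0 0;1 0.8 -0.8 0 0;1 1 -0.8 0 0;1 1 -0.8 0 0"

```text
t: 4.25
tool_pos: [0.6677, 0.1586, 0.0302]
tool_rot: [2.212, -0.002, -2.23]
contact_force: [0.3, -0.3, -0.3]
opening: -0.0
```

Run:
```python
from h import *
snap('side','s5');st();crop('s5',300,110,400,210,6,'s5c');c=load('s5');print(proj(c,[.661,.146,.0735]))
```

```text
4.3 [0.6688 0.1588 0.032 ] F [-0.1 -0.2  0.7] op -0.0004 
 [[-0.006 -0.001 -1.   ]
 [-0.001 -1.     0.001]
 [-1.     0.001  0.006]]
[333.10752204 161.01054173]
```

View pics/s5c.png

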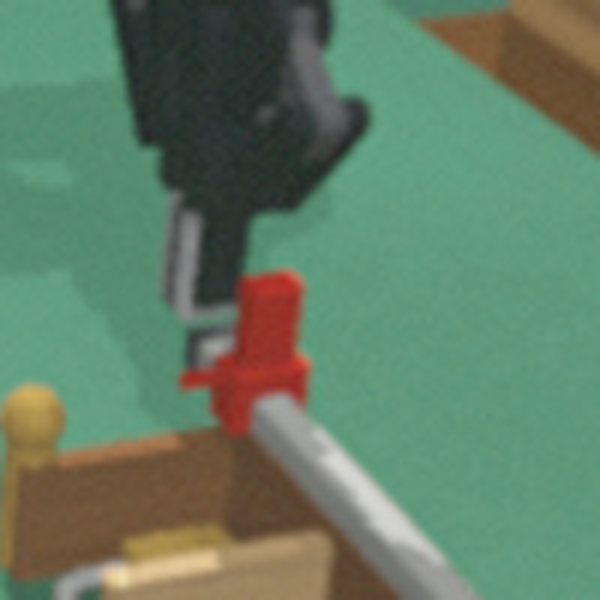

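drive_tool:
  commands: "1 0 0.15 0 0;1 0 0.3 0 0;1 0 0.45 0 0;1 0 0.6 0 0;1 0 0.75 0 0;1 0 0.9 0 0;1 0 1.05 0 0;1 0 1.2 0 0"

```text
t: 4.97
tool_pos: [0.6713, 0.1108, 0.0359]
tool_rot: [-2.222, 0.0, 2.22]
contact_force: [0.6, 1.5, 1.1]
opening: 0.0002
```

Run:
```python
from h import *
snap('side','s6');st();crop('s6',290,110,430,250,5,'s6c')
```

```text
5.0167 [0.6712 0.1097 0.0357] F [0.9 0.5 0.3] op 0.0006 
 [[ 0.    -0.001 -1.   ]
 [-0.001 -1.     0.001]
 [-1.     0.001 -0.   ]]
```

View pics/s6c.png

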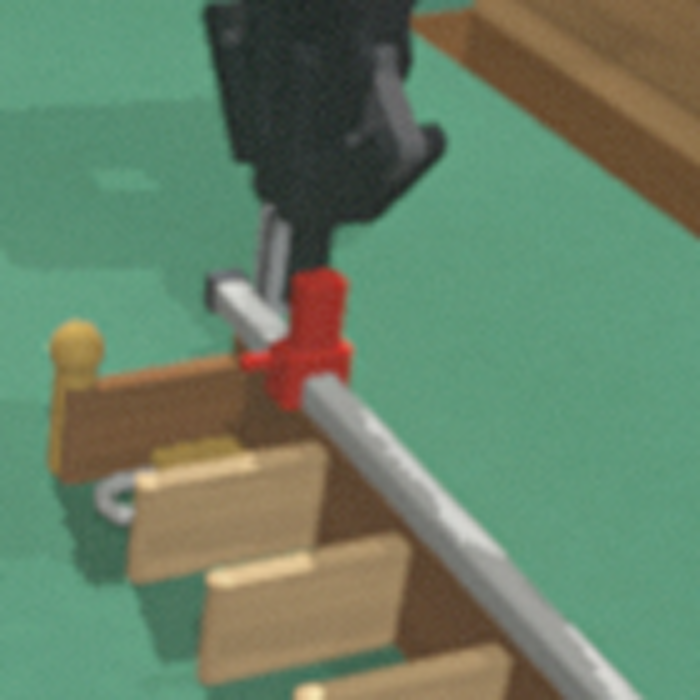

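Run:
```python
from h import *
c=load('s6');print(atz(c,290+320/5,110+278/5,.094))
```

```text
[0.669174  0.0880936 0.094    ]
```

drive_tool:
  commands: "1 0 0.2 0 0;1 0 0.4 0 0;1 0 0.6 0 0;1 0 0.8 0 0;1 0 1.0 0 0;1 0 1.2 0 0;1 0 1.4 0 0;1 0 1.6 0 0"

```text
t: 5.68
tool_pos: [0.6707, 0.0465, 0.0352]
tool_rot: [-2.221, 0.0, 2.222]
contact_force: [-1.0, 0.9, 0.1]
opening: -0.0001
```

drive_tool:
  commands: "1 0 0.15 0 0;1 0 0.3 0 0;1 0 0.45 0 0;1 0 0.6 0 0;1 0 0.75 0 0;1 0 0.75 0 0;1 0 0.75 0 0"

```text
t: 6.27
tool_pos: [0.6712, 0.0167, 0.0354]
tool_rot: [-2.222, 0.001, 2.221]
contact_force: [-0.5, 0.3, 0.1]
opening: 0.0001
```

Run:
```python
from h import *
snap('side','s7');st();crop('s7',290,110,450,270,4.5,'s7c');snap('wrist','w7')
```

```text
6.3167 [0.6713 0.0171 0.0355] F [ 0.  -0.4 -0.2] op -0.0 
 [[ 0.001 -0.    -1.   ]
 [-0.    -1.     0.   ]
 [-1.     0.    -0.001]]
```

View pics/s7c.png

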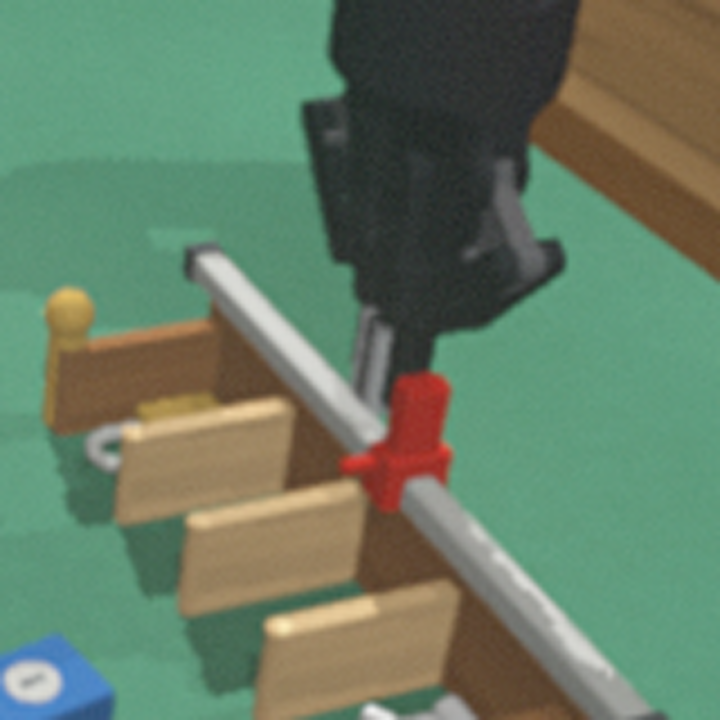

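View pics/w7.png

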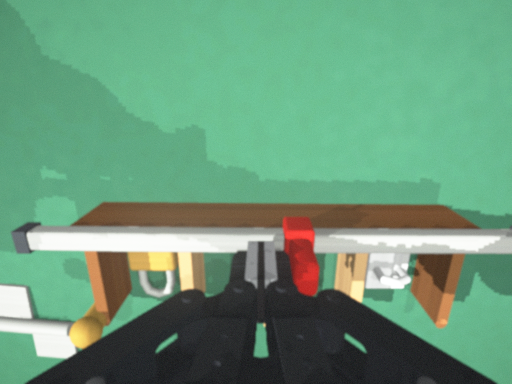

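Run:
```python
from h import *
c=load('s7');print(atz(c,290+422/4.5,110+380/4.5,.094))
w=load('w7')
# dividers top z=.04 where they meet; marker saddle
print('marker saddle edges',atz(w,284,219,.067),atz(w,312,219,.067));print('d3 top edges near back',atz(w,338,255,.04),atz(w,367,255,.04),'d1',atz(w,180,255,.04),atz(w,203,255,.04))
```

```text
[ 0.66911364 -0.00483442  0.094     ]
marker saddle edges [0.69139834 0.00318392 0.067     ] [ 0.69140009 -0.0114768   0.067     ]
d3 top edges near back [ 0.65446014 -0.03473792  0.04      ] [ 0.654404   -0.05362233  0.04      ] d1 [0.6544005  0.06748779 0.04      ] [0.65444738 0.05257824 0.04      ]
```

drive_tool:
  commands: "1 0 0.1 0 0;1 0 0.2 0 0;1 0 0.32 0 0;1 0 0.32 0 0;1 0 0.32 0 0;1 0 0 0 0;1 0 0 0 0;1 0 0 0 0"

```text
t: 7.03
tool_pos: [0.6709, 0.0184, 0.0353]
tool_rot: [2.221, 0.001, -2.221]
contact_force: [-0.8, 0.6, -0.1]
opening: 0.0001
```

drive_tool:
  commands: "1 -0.8 0 0 0;1 -1.6 0 0 0;1 -2.4 0 0 0;1 -3 0 0 0;1 -3 0 0 0;1 -3 0 0 0"

```text
t: 7.53
tool_pos: [0.6725, 0.0174, 0.1583]
tool_rot: [2.226, -0.0, -2.216]
contact_force: [0.1, 0.9, -1.3]
opening: 0.0003
```

Run:
```python
from h import *
snap('side','s8');st();crop('s8',240,150,440,310,3.9,'s8c')
snap('wrist','w8');print(to([.42,-.05,.12]))
```

```text
7.5833 [0.6711 0.0175 0.1556] F [ 0.6 -0.4 -0.3] op -0.0002 
 [[ 0.001  0.    -1.   ]
 [-0.    -1.    -0.   ]
 [-1.     0.    -0.001]]
[0.864 1.689 6.253]
```

View pics/s8c.png

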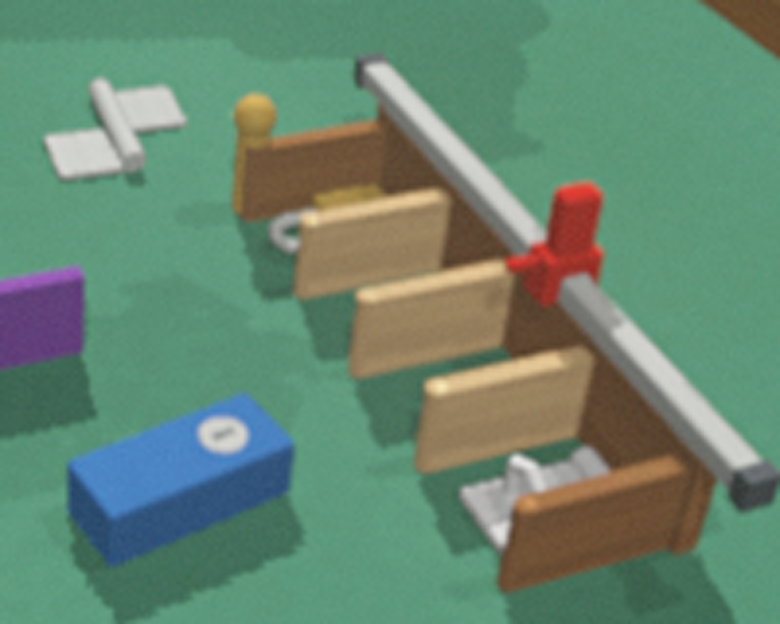

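View pics/w8.png

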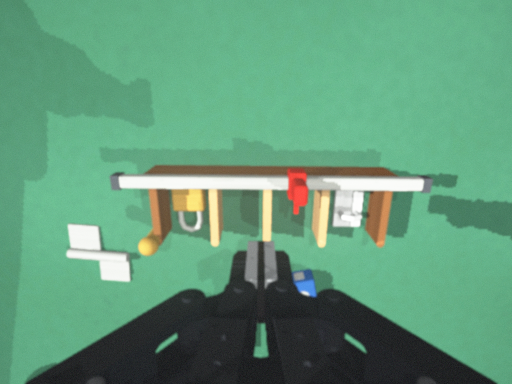

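```bash
python3 - <<'E'
from h import *
c=load('s8');print('marker',atz(c,240+577/3.9,150+192/3.9,.094))
w=load('w8')
print('marker saddle',atz(w,288,172,.067),atz(w,307,172,.067), 'tab top',atz(w,297.5,190,.094))
for n,a in[('d2',(262,272)),('d3',(316,327)),('d1',(210,220)),('wf',(375,385))]: print(n,atz(w,a[0],244,.04).round(4),atz(w,a[1],244,.04).round(4))
print('gap2/3 back: d2',atz(w,264,192,.04),atz(w,272,192,.04),'d3',atz(w,313,192,.04),atz(w,323,192,.04))
E
python3 -c "
from h import *
crop('w8',190,150,400,300,3.7,'w8c')"
```

```text
marker [ 0.66801075 -0.0181032   0.094     ]
marker saddle [ 0.68543253 -0.0088986   0.067     ] [ 0.68546381 -0.02605203  0.067     ] tab top [ 0.67709612 -0.01469173  0.094     ]
d2 [0.5985 0.0141 0.04  ] [0.5985 0.0034 0.04  ]
d3 [ 0.5985 -0.0441  0.04  ] [ 0.5985 -0.056   0.04  ]
d1 [0.5984 0.0702 0.04  ] [0.5984 0.0594 0.04  ]
wf [ 0.5984 -0.1081  0.04  ] [ 0.5984 -0.119   0.04  ]
gap2/3 back: d2 [0.65750267 0.01229853 0.04      ] [0.65751335 0.00418162 0.04      ] d3 [ 0.65756947 -0.03746028  0.04      ] [ 0.65758353 -0.04763611  0.04      ]
```

View pics/w8c.png

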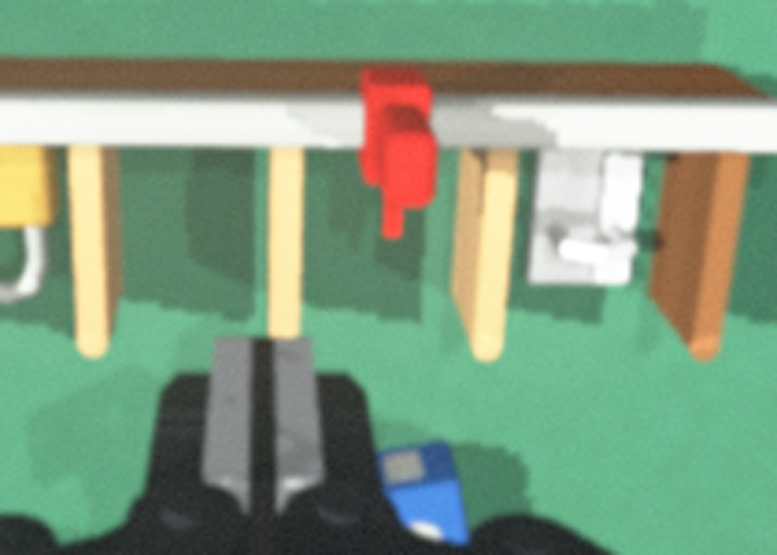

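The marker stands at y≈-0.0175, about 27 mm from both dividers. Next I'll go behind the lock, aligned with its axis, fingers part open as a flat two-point pusher.

drive_tool:
  commands: "0.7 0 0.3 1 0;0.7 0 0.6 2 -0.5;0.7 0 0.9 3 -1;0.7 0.5 1.2 4 -1.5;0.7 1 1.5 5 -2;0.7 1.5 1.7 6 -2.26;0.7 1.5 1.7 6 -2.26;0.7 1.5 1.7 6 -2.26"

```text
t: 8.3
tool_pos: [0.4251, -0.0497, 0.0899]
tool_rot: [2.111, 0.211, -2.13]
contact_force: [0.6, -0.5, -0.4]
opening: 0.0129
```

Run:
```python
from h import *
snap('side','s9');st();snap('wrist','w9');print(to([.4314,-.0504,-.027]))
c=load('scene0');print('purple',atd(c,257,212))
```

```text
8.35 [ 0.4282 -0.0501  0.0924] F [0.3 0.5 0.2] op 0.0127 
 [[-0.005  0.195 -0.981]
 [ 0.001 -0.981 -0.195]
 [-1.    -0.002  0.004]]
[ 3.032  0.008 -0.029]
purple [0.47119808 0.06621929 0.03088124]
```

View pics/s9.png

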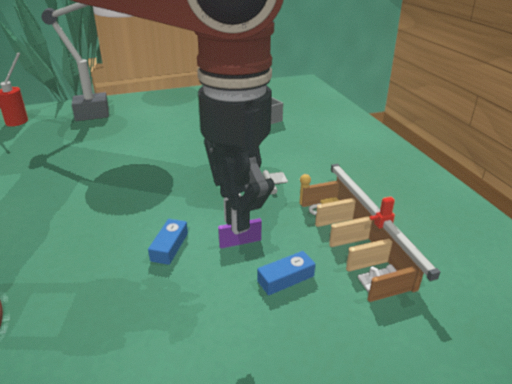

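View pics/w9.png

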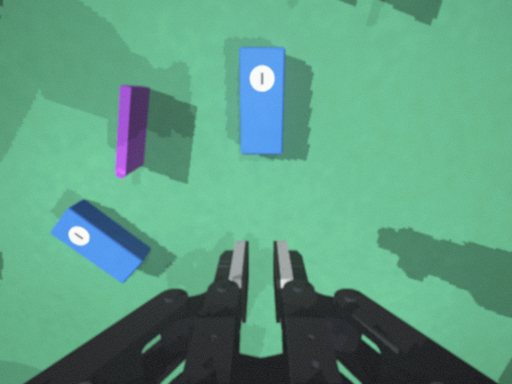

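Run:
```python
from h import *
w=load('w9')
print('rear',atz(w,241,153,.026),atz(w,281,153,.026),'front',atz(w,240,47,.026),atz(w,285,47,.026))
print('tips',[atd(w,u,v).round(4) for u,v in[(240,245),(282,245),(241,250),(283,250)]])
st()
```

```text
rear [ 0.46010616 -0.02928527  0.026     ] [ 0.46646273 -0.06104128  0.026     ] front [ 0.53714011 -0.01473478  0.026     ] [ 0.54357697 -0.04695894  0.026     ]
tips [array([ 0.4381, -0.0397,  0.1369]), array([ 0.4415, -0.0602,  0.1355]), array([ 0.4388, -0.0405,  0.1427]), array([ 0.4416, -0.0603,  0.1406])]
8.4 [ 0.4304 -0.0504  0.0943] F [-0.4 -0.1  1.2] op 0.0127 
 [[-0.001  0.195 -0.981]
 [ 0.001 -0.981 -0.195]
 [-1.    -0.001  0.001]]
```

drive_tool:
  commands: "0.7 0.7 0 0 0;0.7 1.4 0 0 0;0.7 2.1 0 0 0;0.7 2.6 0 0 0;0.7 2.9 0 0 0;0.7 2.9 0 0 0;0.7 2.9 0 0 0"

```text
t: 8.98
tool_pos: [0.432, -0.0504, -0.0205]
tool_rot: [2.117, 0.21, -2.118]
contact_force: [-0.4, 0.9, 0.7]
opening: 0.0129
```

Run:
```python
from h import *
snap('side','s10');st();crop('s10',200,180,330,300,5.5,'s10c')
c=load('s10');print(proj(c,[.44,-.06,.014]))
```

```text
9.0333 [ 0.4327 -0.0507 -0.0195] F [ 0.6  0.3 -0.6] op 0.0127 
 [[ 0.002  0.196 -0.981]
 [-0.    -0.981 -0.196]
 [-1.     0.001 -0.001]]
[251.49931968 292.61946282]
```

View pics/s10c.png

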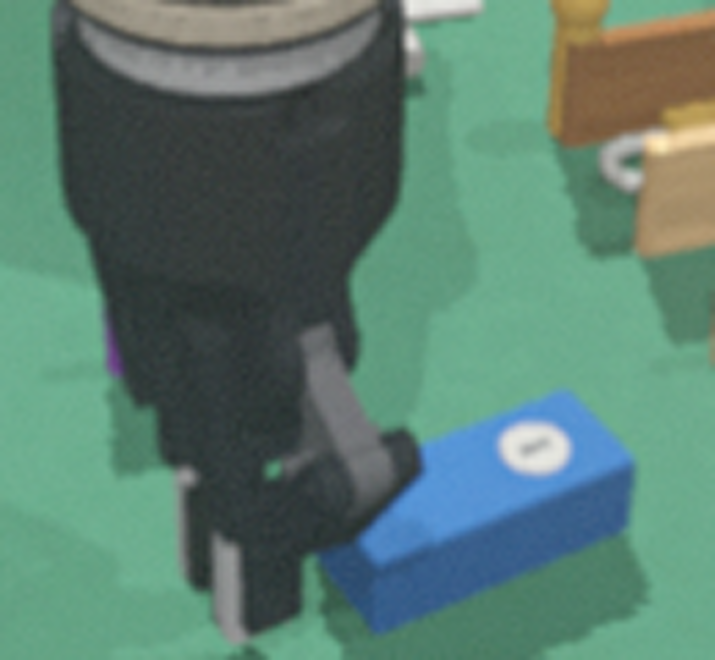

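drive_tool:
  commands: "0.7 0.15 0 0 0;0.7 0.15 0 -0.15 0;0.7 0.15 0 -0.3 0;0.7 0.15 0 -0.45 0;0.7 0.15 0 -0.6 0;0.7 0.15 0 -0.75 0;0.7 0.15 0 -0.9 0;0.7 0.15 0 -1.0 0"

```text
t: 9.7
tool_pos: [0.4707, -0.0426, -0.0266]
tool_rot: [2.117, 0.21, -2.118]
contact_force: [-5.2, -1.4, 2.7]
opening: 0.0126
```

Run:
```python
from h import *
st();snap('wrist','w11');w=load('w11');snap('side','s11');crop('s11',200,180,400,330,4,'s11c')
```

```text
9.7 [ 0.4707 -0.0426 -0.0266] F [-5.2 -1.4  2.7] op 0.0126 
 [[-0.     0.196 -0.981]
 [ 0.    -0.981 -0.196]
 [-1.    -0.     0.   ]]
```

View pics/w11.png

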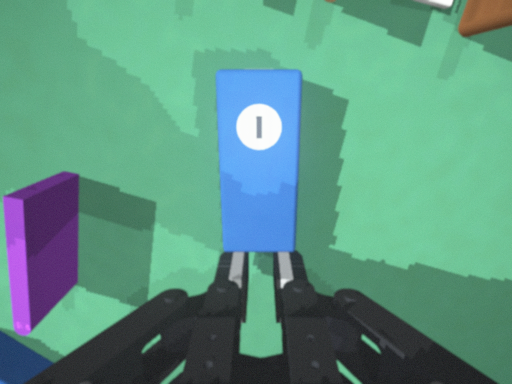

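View pics/s11c.png

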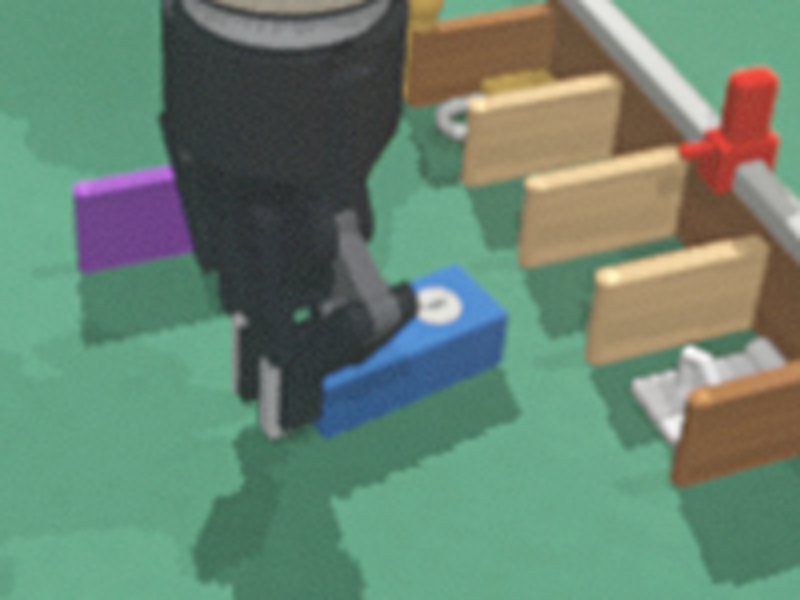

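drive_tool:
  commands: "0.7 0 0 -0.13 0;0.7 0 0 -0.26 0;0.7 0 0 -0.39 0;0.7 0 0 -0.52 0;0.7 0 0 -0.65 0;0.7 0 0 -0.78 0;0.7 0 0 -0.9 0;0.7 0 0 -0.95 0"

```text
t: 10.47
tool_pos: [0.5083, -0.0352, -0.0265]
tool_rot: [2.118, 0.209, -2.117]
contact_force: [-1.3, -0.3, 0.5]
opening: 0.0126
```

Run:
```python
from h import *
st();snap('wrist','w12');w=load('w12');snap('side','s12');crop('s12',220,180,420,330,4,'s12c')
```

```text
10.4667 [ 0.5083 -0.0352 -0.0265] F [-1.3 -0.3  0.5] op 0.0126 
 [[ 0.     0.196 -0.981]
 [ 0.    -0.981 -0.196]
 [-1.     0.    -0.   ]]
```

View pics/w12.png

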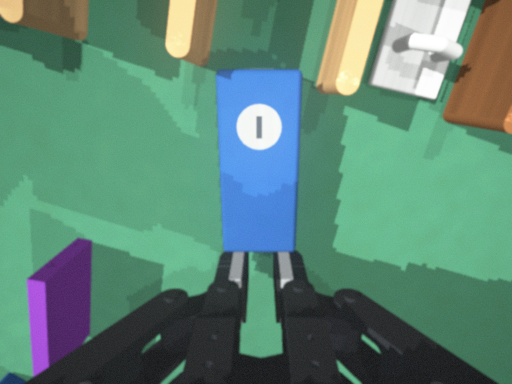

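View pics/s12c.png

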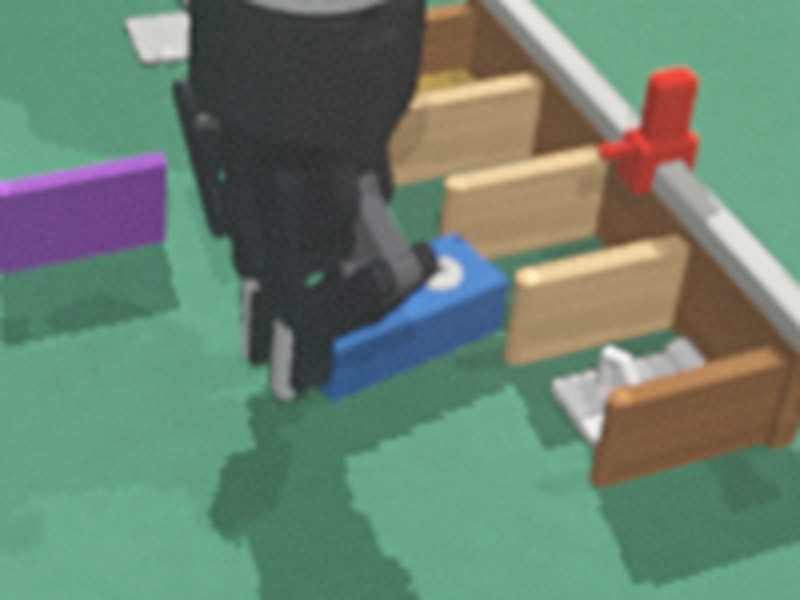

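drive_tool:
  commands: "0.7 0 0 -0.12 0.16;0.7 0 -0.01 -0.24 0.32;0.7 0 -0.02 -0.36 0.48;0.7 0 -0.02 -0.48 0.64;0.7 0 -0.03 -0.6 0.8;0.7 0 -0.03 -0.72 0.95;0.7 0 -0.04 -0.84 1.1;0.7 0 -0.05 -0.95 1.25"

```text
t: 11.23
tool_pos: [0.5449, -0.0257, -0.0265]
tool_rot: [2.177, 0.094, -2.177]
contact_force: [-3.8, -0.1, 2.3]
opening: 0.0128
```

Run:
```python
from h import *
st();snap('wrist','w13');print(to([.575,-.0185,-.0265]))
```

```text
11.2333 [ 0.5449 -0.0257 -0.0265] F [-3.8 -0.1  2.3] op 0.0128 
 [[ 0.     0.087 -0.996]
 [-0.    -0.996 -0.087]
 [-1.     0.    -0.   ]]
[ 0.005 -0.115 -0.741]
```

View pics/w13.png

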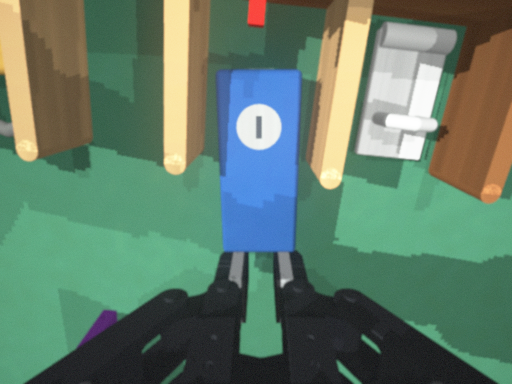

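drive_tool:
  commands: "0.7 0 -0.02 -0.12 0.2;0.7 0 -0.04 -0.24 0.4;0.7 0 -0.06 -0.36 0.6;0.7 0 -0.08 -0.46 0.8;0.7 0 -0.1 -0.56 1;0.7 0 -0.11 -0.64 1;0.7 0 -0.11 -0.7 1;0.7 0 -0.11 -0.7 1"

```text
t: 11.95
tool_pos: [0.5727, -0.0189, -0.0265]
tool_rot: [2.222, 0.001, -2.22]
contact_force: [-0.6, 0.5, -0.8]
opening: 0.0131
```

Run:
```python
from h import *
st();snap('wrist','w14')
w=load('w14');print(atz(w,259,70,.026),atz(w,259,249,.026))
```

```text
11.95 [ 0.5727 -0.0189 -0.0265] F [-0.6  0.5 -0.8] op 0.0131 
 [[ 0.001  0.001 -1.   ]
 [ 0.    -1.    -0.001]
 [-1.    -0.    -0.001]]
[ 0.66396429 -0.01976996  0.026     ] [ 0.58669231 -0.01981553  0.026     ]
```

View pics/w14.png

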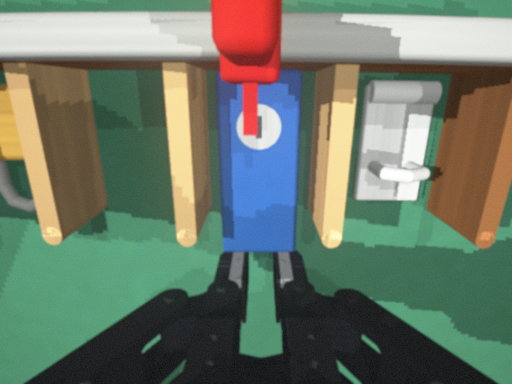

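Nearly home, with no stop force yet. I'll advance in small steps until the force rises.

drive_tool:
  commands: "0.7 0 0 -0.05 0;0.7 0 0 -0.1 0;0.7 0 0 -0.1 0"

```text
t: 12.25
tool_pos: [0.5732, -0.0189, -0.0267]
tool_rot: [2.213, 0.001, -2.229]
contact_force: [-9.9, 0.6, 8.0]
opening: 0.0126
```

drive_tool:
  commands: "0.7 0 0 -0.04 0;0.7 0 0 -0.08 0;0.7 0 0 -0.08 0"

```text
t: 12.5
tool_pos: [0.5729, -0.0189, -0.0274]
tool_rot: [2.204, 0.002, -2.238]
contact_force: [-20.3, -1.1, 14.9]
opening: 0.0127
```

The tool stopped at x=0.573 while the force rose to 20 N, so the lock is against the back stop. I'll back off and check.

drive_tool:
  commands: "0.7 0 0 0.3 0;0.7 0 0 0.8 0;0.7 0 0 1.5 0;0.7 0 0 2 0;0.7 -1 0 2 0;0.7 -2 0 2 0;0.7 -3 0 2 0;0.7 -3 0 2 0"

```text
t: 13.17
tool_pos: [0.5058, -0.0203, 0.1036]
tool_rot: [2.24, -0.003, -2.199]
contact_force: [0.8, -0.6, 1.6]
opening: 0.0125
```

Run:
```python
from h import *
st();snap('side','s15');crop('s15',240,140,450,310,3.6,'s15c');snap('wrist','w15');snap('scene','c15');crop('c15',70,190,310,340,3.3,'c15c')
```

```text
13.1667 [ 0.5058 -0.0203  0.1036] F [ 0.8 -0.6  1.6] op 0.0125 
 [[ 0.018  0.001 -1.   ]
 [-0.003 -1.    -0.001]
 [-1.     0.003 -0.018]]
```

View pics/s15c.png

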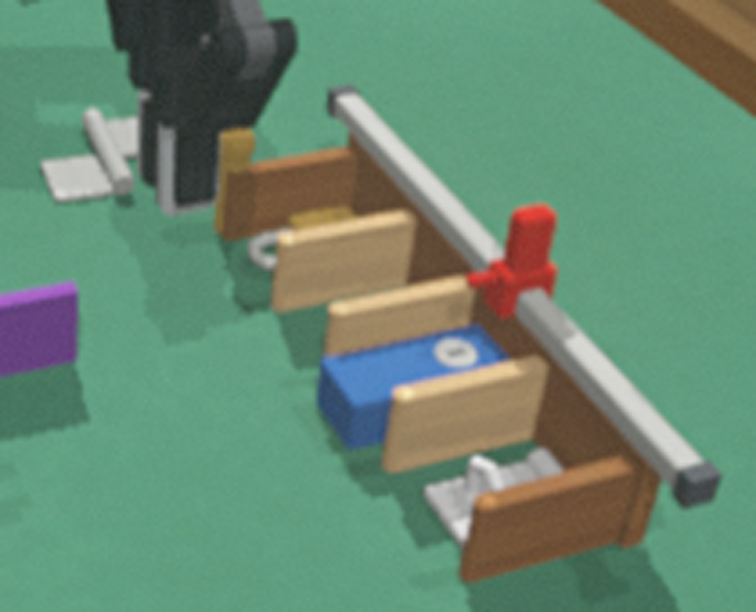

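View pics/w15.png

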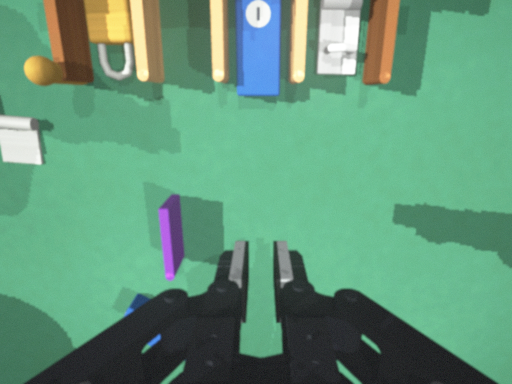

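View pics/c15c.png

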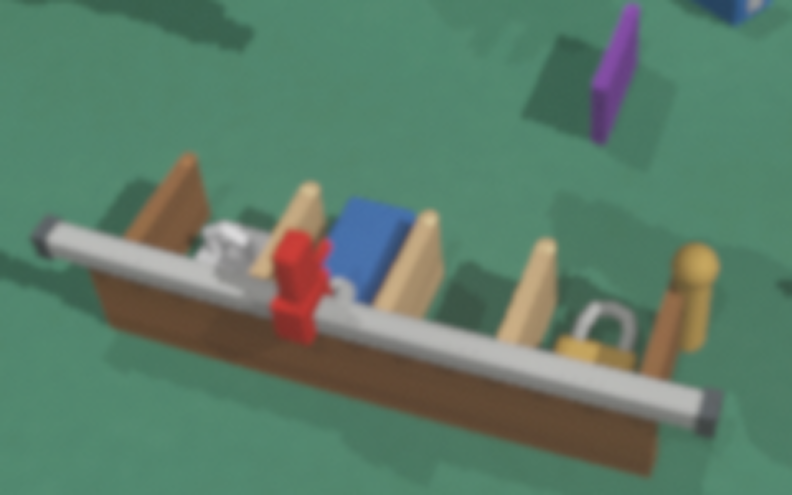

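Run:
```python
from h import *
w=load('w15');print('rear',atz(w,238,95,.026),atz(w,278,95,.026),'d2',atz(w,218,78,.04),'d3',atz(w,298,79,.04))
c=load('s15');S=lambda u,v,z:atz(c,240+u/3.6,140+v/3.6,z).round(4)
print('rear side',S(322,374,.026),S(352,410,.026));print('marker',S(532,212,.094))
C=load('c15');print('rear scene',atz(C,70+352/3.3,190+198/3.3,.026),atz(C,70+416/3.3,190+211/3.3,.026))
```

```text
rear [ 0.58569928 -0.00378839  0.026     ] [ 0.58576035 -0.03547436  0.026     ] d2 [0.59765328 0.00977727 0.04      ] d3 [ 0.59707873 -0.04923218  0.04      ]
rear side [ 0.5801 -0.0127  0.026 ] [ 0.5818 -0.0374  0.026 ]
marker [ 0.6683 -0.0172  0.094 ]
rear scene [ 0.58682208 -0.03247931  0.026     ] [ 5.85601014e-01 -5.06362712e-04  2.60000000e-02]
```

drive_tool:
  commands: "0.7 -0.5 0 0 0;0.7 -0.5 0 0 0;0.7 -0.5 0 0 0;0.7 -0.5 0 0 0"

```text
t: 13.65
tool_pos: [0.4983, -0.0189, 0.1116]
tool_rot: [2.219, 0.001, -2.224]
contact_force: [0.5, 0.2, -0.5]
opening: 0.013
```

Run:
```python
from h import *
st();print(ctrl.finish_job())
```

```text
13.65 [ 0.4983 -0.0189  0.1116] F [ 0.5  0.2 -0.5] op 0.013 
 [[-0.002  0.001 -1.   ]
 [ 0.    -1.    -0.001]
 [-1.    -0.     0.002]]
the job is handed in; nothing more can be done
None
```

I slid the red marker along the rail to the third gap, then pushed the rightmost blue lock body end first into that gap and handed the job in at about 13.7 s. No verdict was reported.

- **Marker:** last measured at y≈-0.017, with divider2 at about +0.010 and divider3 at about -0.048, so it is at least 27 mm from both.
- **Lock:** the tool stopped moving while the push force rose to about 20 N, so the lock is against the back stop. The final images show it straight in the gap. The wrist and scene cameras put its rear end about 11 mm out of the mouth, where 10 mm is expected when fully home.
- **Padlock, hasp and hinge:** they look unmoved in the last pictures, though I did not measure their positions. The gripper was clear of everything when I handed in.
- **Readings that disagreed:** the tool height read about 38 mm lower than the cameras showed the fingertips. My first nudge passed over the marker without touching it, so I used the camera value for all heights after that. The side camera put the lock's rear end about 5 mm further out than the other two cameras did. I took that as the less reliable reading because a divider partly hid the lock.

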